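# Index the decorating wheel by one hole and unload the tall pot

## Task

Bring the tall straight-sided pot on the indexing wheel round to the pointer on the rim: pull the spring plunger up by its knob, swing the wheel round by one hole in whichever direction brings that pot to the pointer, and let the plunger snap fully home in the hole there. Then, with the wheel left locked like that, lift the tall pot off and stand it gently upright on the wooden board beside the wheel, the one with a smaller pot already on it, clear of that pot. Leave the low bowl standing on the wheel.

Things in the scene. Friction and masses are not known exactly. Their poses are not given: they have to be found in the camera images.
- wheel (a joint): angle of the wheel head about its upright axis, rad: 0 at the start, growing anticlockwise seen from above. The holes of the fixed index plate lie every 45 deg (0.785 rad) all round, one of them exactly at 0. Turns easily while the plunger is up (about 0.05 N m of drag); range -2.5 to 2.5.
- plunger (a joint): lift of the spring plunger, m: 0 = fully home in a hole, 0.015 = fully pulled up against its stop. Its pin (8 mm, round nose) is clear of the plate from 0.010 up. The spring pushes it down with 7 N at 0 and 11 N at 0.015. Released between holes the pin rests on the plate, and drops home when the wheel is turned until it meets a hole (11 mm wide).
- knob (a point): centre of the plunger's black knob, an upright cylinder 26 mm in diameter and 26 mm high. It stands at the end of the wheel's index arm, 128 mm from the wheel's axis; 81 mm above the table when the plunger is home, rising with it. Below the knob there are 10 mm of thin stem, then the 20 mm wide boss of the arm. It is carried round with the wheel.
- wheel_axis (a point): point on the wheel's upright axis of turning, level with the top of the wheel (50 mm above the table). The frame is that of the fixed stand and does not turn with the wheel: x towards the pointer, z up; at the start the index arm points along -x. Wheel head: plywood disc 224 mm across; below it the fixed index plate, 310 mm across, top 30 mm above the table, with brass-rimmed holes 128 mm from the axis.
- pointer_spot (a point): fixed place on the wheel's top beside the pointer, 72 mm from the axis along the stand's x (50 mm above the table): where the centre of the tall pot's underside has to come. The pointer is a small steel block with a cone on the rim of the index plate, 148 mm from the axis, its top 74 mm above the table, opposite the arm as it stands at the start.
- left_spot (a point): fixed place on the wheel's top 72 mm from the axis along the stand's +y (50 mm above the table)
- right_spot (a point): fixed place on the wheel's top 72 mm from the axis along the stand's -y (50 mm above the table). When the tall pot is at the pointer, the low bowl stands at left_spot or right_spot.
- tall_pot_mid (a point): centre of the tall straight-sided dark clay pot, half-way up: outside 63 mm across and 70 mm high, open at the top, wall about 9 mm, 0.1 to 0.2 kg, z up. It stands loose on the wheel, 72 mm from the axis and 45 deg to one side of the pointer.
- low_bowl_mid (a point): centre of the low wide clay bowl, half-way up: 68 mm across the rim, 42 mm high, z up. It stands loose on the wheel, 72 mm from the axis and 45 deg to the other side of the pointer; it tips if knocked.
- board_mid (a point): centre of the top face of the wooden ware board lying on the table to the right of the wheel (not the board under the vase at the back), fixed: 380 mm along its x, 270 mm along its y, top 10 mm above the table
- grey_pot_mid (a point): centre, half-way up, of the middle-sized pot that already stands on the board, near its -x end: 59 mm across, 58 mm high; to be left alone
- tall_pot: the tall pot itself; origin at the centre of its underside
- board: the ware board itself; origin at the centre of its underside
Mind the look-alikes: they are no part of the job. What is shaped like the tall_pot but blue, purple or red is not meant.

How it is judged:
By the outcome, as a careful person would: the job done as asked, in the order asked, and still so for the second after the job is handed in, with the robot touching nothing.
It also fails if it takes over 53 s, if anything falls off the work surface, if the arm or the gripper's body presses on something with over 40 N, if the wrist force passes 120 N, or if a joint passes its speed limit or range.

## Robot

A 6-joint arm with a two-finger parallel gripper is mounted at the origin on a cart in front of the work surface, level with it; the furniture and walls round the work are solid. World frame = base frame: x ahead of the robot, y to its left, z up, the work surface at z = 0. Lengths are in mm, angles in rad, forces in N, time in s.
With the tool pointing down it reaches from about 350 to 775 mm from the base axis. Payload 7.3 kg.
Tool frame: the origin (TCP) lies at the centre of the arm's flange, where the gripper is bolted on; the fingertips stand 178 mm ahead of it and the grasp point (between the pads) lies 159 mm ahead of it; z points along the fingers, y is the direction in which the jaws open and shut (so a half turn about z gives the same grasp; the last joint's range is limited). The gripper opens to 92 mm and grips with 3 to 60 N. Pads are 19 mm wide; open, the fingers measure 130 mm over their backs; the gripper's body (75 mm by 190 mm) begins 47 mm behind the grasp point.
Start: joints at [0.981, 0.342, 1.524, -0, 1.275, -0.146], TCP at [225.401, 474.154, 404.741] pointing down, gripper open.
Joint ranges: [-2.53, 2.53], [-0.77, 2.02], [0.04, 2.7], [-1, 4.14], [0.28, 2.66], [-3.11, 3.11]. Speed limits (rad/s): [2.57, 2.57, 3.14, 3.14, 3.14, 3.14].

## Interface

Orientations are given as [roll, pitch, yaw] about the fixed x, y, z axes, in that order (R = Rz(yaw) Ry(pitch) Rx(roll)).
In Python, from plant import get_obs, capture, close_job gives the robot as it stands. The module is installed in compiled form; this text tells all that it offers.
- The arm moves only by the shell command python3 -m pendant 'ROWS'. ROWS is JSON, a list of rows, each a list of 3 entries, a list of its own where there are three numbers: the shift along the tool's x, y, z in m, then the turn, a rotation vector about the tool's x, y, z in rad, then the finger opening in m, from 0 to 0.0918. In form: [[[tx, ty, tz], [wx, wy, wz], fingers], ...]. A call has 1 to 10 rows; each row is the pose to reach, as a shift and turn from the pose commanded when the call began, along the tool's axes at that moment; what a row does not reach only later rows make up. A row lasts 1/12 s, in which the tool goes at most 41.7 mm and 7.16 degrees, less where a joint would pass 70% of its speed; a pose out of reach is approached as far as the arm can. A call with a gripper value outside its range is refused whole. The fingers move at their own pace and stop on an object; the grip force is fixed at half the most. Time passes only in rows, so rows that repeat a pose let the fingers close. It gives the time, the measured TCP pose, the force and the opening at its end, in the units of the state.
- get_obs(): the state, without advancing time (a new reading comes with each control period).
- capture(name): name is "side" or "top"; returns a dict with "color" (420x560x3 uint8, red, green, blue), "mtx" (3x3 intrinsics, pixels), "rvec" (rotation vector, rad) and "tvec" (3), from world to camera coordinates, as OpenCV has them. Camera axes: x right, y down, z forward; pixel columns grow to the right and rows downward; lengths in mm; the calibration is good to about 2 mm. A picture is of the moment at which its call begins. There is no depth.
- close_job(): hands the job in, once; it reports no verdict.
The state is a dict: "time": time; "joint_positions": joint angles; "dq": joint speeds; "tau": joint torques, N m; "tool_pos": TCP position; "tcp_rot": TCP orientation; "contact_force": force on the tool from outside, world axes, zero at the start; "moment": the same for the moment, N m; "grip_width": finger opening in mm.
Only numpy, scipy, OpenCV 4.12 (cv2) and the standard library are available. Lean on these libraries where they do the work, as an engineer would, in place of code of your own. Each camera call takes 0.05 s, during which the arm holds its last target. There are 200 camera calls.

## Working session

There is one attempt and no reset: what is moved stays moved. The work goes in short steps, Python scripts to look and compute and a shell command to move; the robot and the scene stay as the last step left them, time stands still between calls to the robot, and variables do not carry over. Pictures are saved under pics/ and viewed, about 8 in all and at most 12, crops included, and the job is handed in when it is done.

```bash
mkdir -p pics; cat > h.py <<'E'
import numpy as np, cv2
from plant import get_obs, capture
def snap(name,fn=None):
    c=capture(name)
    if fn: cv2.imwrite('pics/'+fn,c['color'][:,:,::-1])
    return c
def ray(c,uv):
    R=cv2.Rodrigues(np.array(c['rvec'],float))[0]; t=np.array(c['tvec'],float).ravel()
    d=R.T@np.linalg.inv(c['mtx'])@np.array([uv[0],uv[1],1.]); return -R.T@t, d/np.linalg.norm(d)
def onz(c,uv,z):
    o,d=ray(c,uv); return o+d*(z-o[2])/d[2]
def tri(c1,u1,c2,u2):
    o1,d1=ray(c1,u1);o2,d2=ray(c2,u2)
    s=np.linalg.lstsq(np.c_[d1,-d2],o2-o1,rcond=None)[0]
    a,b=o1+s[0]*d1,o2+s[1]*d2; return (a+b)/2,np.linalg.norm(a-b)
def proj(c,P):
    return cv2.projectPoints(np.array(P,float).reshape(-1,1,3),np.array(c['rvec'],float),np.array(c['tvec'],float),np.array(c['mtx'],float),None)[0].reshape(-1,2)
E
python3 - <<'E'
from h import *
import pickle
np.set_printoptions(precision=2,suppress=True)
cs={n:snap(n,n+'0.png') for n in('side','top')}
pickle.dump(cs,open('c0.pkl','wb'))
for n,c in cs.items(): print(n,ray(c,(280,210)),c['mtx'][0,0])
print(get_obs())
E
```

```text
side (array([  201.72, -1442.87,  1177.1 ]), array([ 0.25,  0.75, -0.62])) 519.088832578054
top (array([ 598.95,  -69.95, 1244.6 ]), array([ 0.05, -0.01, -1.  ])) 388.57119147444405
{'time': 0.1, 'joint_positions': array([ 0.98,  0.34,  1.52, -0.  ,  1.28, -0.15]), 'dq': array([ 0., -0., -0., -0.,  0.,  0.]), 'tau': array([  0.  , -43.2 , -24.47,   0.07,   0.05,  -0.  ]), 'tool_pos': array([225.35, 474.05, 404.11]), 'tcp_rot': array([-3.14, -0.  ,  2.7 ]), 'contact_force': array([-0.47,  0.65,  0.36]), 'moment': array([-0.01, -0.01, -0.03]), 'grip_width': 91.85428627933048}
```

View pics/top0.png

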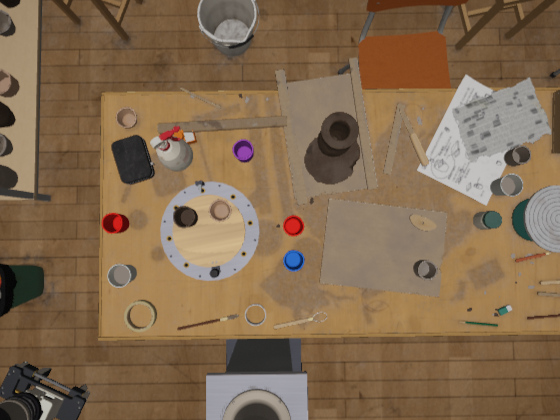

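View pics/side0.png

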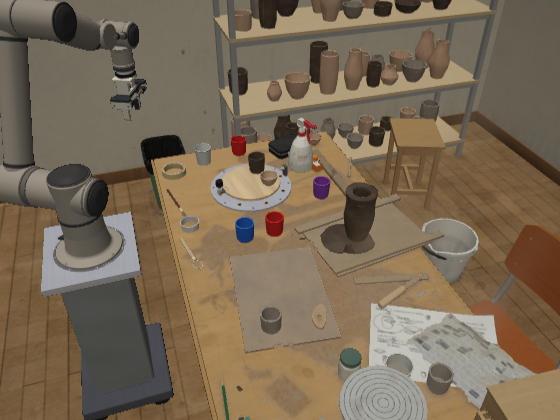

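Candidates for the tall pot (top view): dark pot on the wheel (186,216); low bowl (220,210); blue (293,260), red (293,226), (116,223) and purple (243,151) look-alikes; grey pot (426,269) on the board. I choose the dark one on the wheel. One close crop to check it.

```bash
python3 - <<'E'
from h import *
import pickle
cs=pickle.load(open('c0.pkl','rb'))
t=cs['top']['color'][170:290,150:270,::-1]; s=cs['side']['color'][135:225,195:305,::-1]
a=cv2.resize(t,(480,480),interpolation=cv2.INTER_CUBIC);a=cv2.resize(t,(400,400),interpolation=cv2.INTER_CUBIC)
b=cv2.resize(s,(400,327),interpolation=cv2.INTER_CUBIC); b=cv2.copyMakeBorder(b,0,73,0,0,cv2.BORDER_CONSTANT)
cv2.imwrite('pics/crop0.png',np.hstack([a,b]))
# wheel index plate (grey/bluish): brass holes; board mask
im=cs['top']['color'].astype(int)
plate=((im[:,:,2]>im[:,:,0]-5)&(im.min(2)>110)).astype(np.uint8)
n,l,st,ce=cv2.connectedComponentsWithStats(plate)
for i in range(1,n):
    if st[i,4]>150: print(st[i],ce[i])
E
```

```text
[ 418   76  109  128 5505] [467.76966394 145.44377838]
[510 117  36  25 194] [531.69587629 129.28865979]
[ 161  182   98   98 2875] [211.31756522 230.50747826]
[ 525  186   35   66 1729] [544.42510121 217.4123771 ]
[ 206  374  102   46 3017] [256.6221412  391.59960225]
```

View pics/crop0.png

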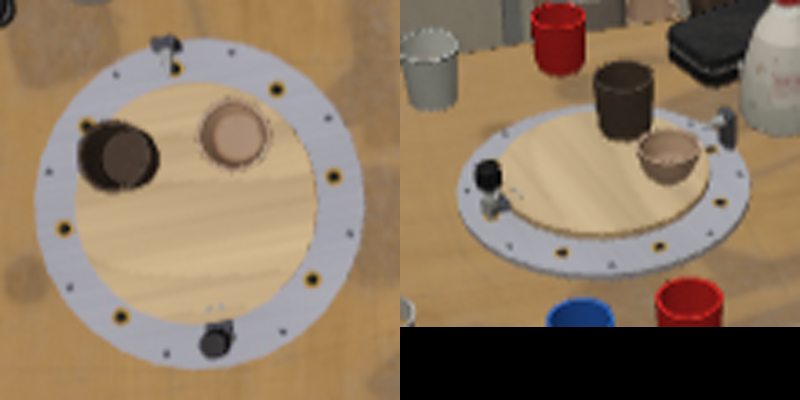

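Crop: the dark tall pot at crop-left (118,156) stands on the pointer's left, at +45°; bowl at (235,133), knob at (215,343), pointer at (168,48). So the wheel turns −45° (clockwise), and the knob goes to the lower-left hole. Now the measuring.

```bash
cat >> h.py <<'E'
def blob(c,box,f):
    x0,y0,x1,y1=box; im=c['color'][y0:y1,x0:x1].astype(int)
    m=f(im).astype(np.uint8); n,l,st,ce=cv2.connectedComponentsWithStats(m)
    i=1+np.argmax(st[1:,4]); ct=cv2.findContours((l==i).astype(np.uint8),cv2.RETR_EXTERNAL,cv2.CHAIN_APPROX_NONE)[0][0]+[x0,y0]
    return ce[i]+[x0,y0],st[i]+[x0,y0,0,0,0],ct
E
python3 - <<'E'
from h import *
import pickle
np.set_printoptions(precision=1,suppress=True)
cs=pickle.load(open('c0.pkl','rb')); T,S=cs['top'],cs['side']
dark=lambda im:im.max(2)<75
grey=lambda im:(im[:,:,2]>im[:,:,0]-5)&(im.min(2)>110)
def ell(ct): return cv2.fitEllipse(cv2.convexHull(ct))
# plate
pT=blob(T,(150,170,270,290),grey); pS=blob(S,(205,150,300,215),grey)
eT,eS=ell(pT[2]),ell(pS[2]); print('plate ell',eT,eS)
C,err=tri(T,eT[0],S,eS[0]); print('plate centre tri',C,err,'onz30',onz(T,eT[0],30),onz(S,eS[0],30))
print('diam',[np.linalg.norm(onz(T,(eT[0][0]+d*eT[1][0]/2,eT[0][1]),30)-onz(T,eT[0],30)) for d in(1,-1)])
C=onz(T,eT[0],30)
kT=blob(T,(205,262,226,282),lambda im:im.max(2)<70); kS=blob(S,(212,174,226,193),lambda im:im.max(2)<70)
print('knob',kT[0],kT[1],kS[0],kS[1],tri(T,kT[0],S,kS[0]))
hS=blob(S,(243,145,270,178),dark);hT=blob(T,(170,200,202,232),dark)
print('pot',hT[0],hT[1],hS[0],hS[1],tri(T,hT[0],S,hS[0]))
# brass holes in top
im=T['color'][180:285,158:262].astype(int); b=((im[:,:,0]-im[:,:,2]>45)&(im.min(2)<110)).astype(np.uint8)
n,l,st,ce=cv2.connectedComponentsWithStats(b)
for i in range(1,n):
    if st[i,4]>=3:
        p=onz(T,ce[i]+[158,180],30); d=p-C; r=np.hypot(*d[:2])
        if 110<r<145: print('hole',ce[i]+[158,180],p,r,np.degrees(np.arctan2(d[1],d[0])))
E
```

```text
plate ell ((209.40953063964844, 230.7221221923828), (97.5546646118164, 98.30574035644531), 61.11093521118164) ((250.5470428466797, 186.98545837402344), (46.75167465209961, 80.1701431274414), 87.3551025390625)
plate centre tri [601.6 143.   14.4] 2.0556119692319474 onz30 [600.6 140.5  30. ] [597.2 121.3  30. ]
diam [np.float64(152.16591485958554), np.float64(152.08999826154368)]
knob [214.6 272. ] [211 268   9   9  61] [218.9 183. ] [216 179   7   9  51] (array([477.2, 117.3,  77.5]), np.float64(0.5048859593071752))
pot [184.6 216.3] [174 207  24  20 367] [256.1 161.9] [248 152  17  22 297] (array([644.8, 205.5,  82.3]), np.float64(0.5747960740464011))
hole [202.9 190.1] [728.1 160.6  30. ] 129.06269479756554 8.956283034259057
hole [232.7 196.5] [706.7  67.3  30. ] 128.94911981777946 -34.62559402315435
hole [175.7 206.6] [677.2 245.7  30. ] 130.09759032264245 53.93732109202792
hole [249.8 222.5] [624.8  14.4  30. ] 128.4115009459695 -79.13629768357754
hole [169.1 237.9] [579.7 266.3  30. ] 127.44380573419284 99.4274784092366
hole [243.1 253.3] [529.1  35.9  30. ] 126.76704573370036 -124.35190985092477
hole [186.1 264.5] [496.9 213.3  30. ] 126.67797749164498 144.95597045079055
```

```bash
cat >> h.py <<'E'
from scipy.spatial.transform import Rotation as Ro
def go(pos,yaw,frm=None):  # frm=(pos,yaw) commanded
    o=get_obs(); p0=np.array(frm[0] if frm else o['tool_pos']); R0=Ro.from_euler('xyz',[np.pi,0,frm[1]] if frm else o['tcp_rot'])
    d=R0.inv().apply(np.array(pos)-p0)/1000; w=(R0.inv()*Ro.from_euler('xyz',[np.pi,0,yaw])).as_rotvec()
    print('shift',d.round(4),'turn',w.round(4))
E
python3 - <<'E'
from h import *
go([477,118,330],3.316,([225.4,474.15,404.7],2.7))
E
```

```text
shift [-0.3797 -0.2145  0.0747] turn [ 0.     0.    -0.616]
```

```bash
python3 -m pendant '[[[-0.38,-0.2145,0.0],[0,0,-0.616],0.06],[[-0.38,-0.2145,0.0],[0,0,-0.616],0.06],[[-0.38,-0.2145,0.0],[0,0,-0.616],0.06],[[-0.38,-0.2145,0.0],[0,0,-0.616],0.06],[[-0.38,-0.2145,0.0],[0,0,-0.616],0.06],[[-0.38,-0.2145,0.0],[0,0,-0.616],0.06],[[-0.38,-0.2145,0.0],[0,0,-0.616],0.06],[[-0.38,-0.2145,0.0],[0,0,-0.616],0.06],[[-0.38,-0.2145,0.0747],[0,0,-0.616],0.06],[[-0.38,-0.2145,0.0747],[0,0,-0.616],0.06]]'
python3 - <<'E'
from h import *
go([477,118,264],3.316)
E
```

```text
time: 0.93
tool_pos: [445.0, 161.9, 363.2]
tcp_rot: [3.141, 0.003, -2.97]
contact_force: [0.2, 0.1, -0.5]
grip_width: 59.9
shift [-0.0238 -0.0488  0.0993] turn [ 0.0001  0.0031 -0.0028]
```

```bash
python3 -m pendant '[[[-0.015,-0.03,0.03],[0,0,0],0.06],[[-0.015,-0.03,0.03],[0,0,0],0.06],[[-0.015,-0.03,0.03],[0,0,0],0.06],[[-0.015,-0.03,0.03],[0,0,0],0.06]]'
python3 - <<'E'
from h import *
go([477,118,264],3.316)
c=snap('side'); T=snap('top')
print(get_obs()['time'])
# predicted knob and fingertip line in side image
print(proj(c,[[477,118,81],[get_obs()['tool_pos'][0],get_obs()['tool_pos'][1],get_obs()['tool_pos'][2]-178]]))
E
```

```text
time: 1.27
tool_pos: [463.8, 136.9, 332.9]
tcp_rot: [3.141, -0.001, -2.97]
contact_force: [0.2, 0.4, 0.3]
grip_width: 59.8
shift [-0.0098 -0.0209  0.0689] turn [ 0.0005 -0.0009 -0.003 ]
1.3667
[[218.79487176 182.11941918]
 [212.46485228 162.83472415]]
```

```bash
python3 -m pendant '[[[-0.0098,-0.0209,0.02],[0,0,0],0.06],[[-0.0098,-0.0209,0.045],[0,0,0],0.06],[[-0.0098,-0.0209,0.068],[0,0,0],0.06],[[-0.0098,-0.0209,0.068],[0,0,0],0.06],[[-0.0098,-0.0209,0.068],[0,0,0],0.06]]'
python3 - <<'E'
from h import *
go([477,118,243],3.316)
c=snap('side'); T=snap('top')
cv2.imwrite('pics/a1.png',np.hstack([cv2.resize(c['color'][130:220,175:275,::-1],(400,360),interpolation=3),cv2.resize(T['color'][215:305,160:260,::-1],(400,360),interpolation=3)]))
E
```

```text
time: 1.78
tool_pos: [476.7, 118.9, 265.3]
tcp_rot: [3.141, -0.001, -2.968]
contact_force: [-1.1, -0.1, 1.1]
grip_width: 59.9
shift [-0.0001 -0.0009  0.0223] turn [ 0.0003 -0.001  -0.0005]
```

View pics/a1.png

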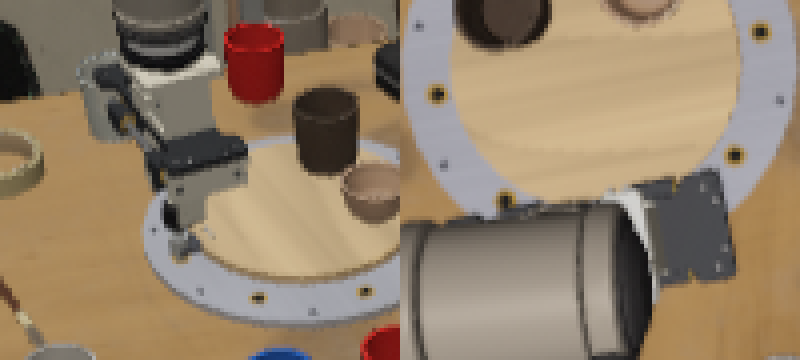

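The side half shows the open fingers straddling the knob at about (175,215), and the boss at (185,245) is free below. Descend and close.

```bash
python3 -m pendant '[[[0,-0.001,0.011],[0,0,0],0.06],[[0,-0.001,0.022],[0,0,0],0.06],[[0,-0.001,0.022],[0,0,0],0.02],[[0,-0.001,0.022],[0,0,0],0.02],[[0,-0.001,0.022],[0,0,0],0.015],[[0,-0.001,0.022],[0,0,0],0.015],[[0,-0.001,0.022],[0,0,0],0.015],[[0,-0.001,0.022],[0,0,0],0.015]]'
```

```text
time: 2.55
tool_pos: [477.5, 117.0, 243.5]
tcp_rot: [3.142, 0.001, -2.969]
contact_force: [0.4, -1.6, 3.1]
grip_width: 25.3
```

```bash
python3 -m pendant '[[[0,0,-0.004],[0,0,0],0.015],[[0,0,-0.008],[0,0,0],0.015],[[0,0,-0.013],[0,0,0],0.015],[[0,0,-0.013],[0,0,0],0.015],[[0,0,-0.013],[0,0,0],0.015]]'
python3 - <<'E'
from h import *
print(get_obs()['contact_force'],get_obs()['grip_width'])
C=np.array([602.4,140.5]); o=get_obs(); p=o['tool_pos']; print(np.hypot(*(p[:2]-C)))
r=p[:2]-C; r=r*128/np.hypot(*r); R0=Ro.from_euler('xyz',o['tcp_rot'])
for a in np.arange(5,61,5):
    t=-np.radians(a); q=C+np.array([[np.cos(t),-np.sin(t)],[np.sin(t),np.cos(t)]])@r
    print(a,(R0.inv().apply([*(q-p[:2]),0])/1000).round(4),np.radians(a).round(4),q.round(1))
E
```

```text
time: 2.97
tool_pos: [477.4, 117.0, 255.9]
tcp_rot: [3.141, 0.001, -2.969]
contact_force: [4.8, 1.3, -11.2]
grip_width: 25.2
[  4.79520724   1.30218422 -11.2280565 ] 25.15132245846039
127.15193046724946
5 [0.0005 0.0111 0.    ] 0.0873 [475.  127.9]
10 [-0.0008  0.0222  0.    ] 0.1745 [474.4 139. ]
15 [-0.003   0.0332  0.    ] 0.2618 [474.8 150.2]
20 [-0.0063  0.0439  0.    ] 0.3491 [476.1 161.3]
25 [-0.0104  0.0542  0.    ] 0.4363 [478.4 172.2]
30 [-0.0154  0.0642  0.    ] 0.5236 [481.6 182.9]
35 [-0.0213  0.0737  0.    ] 0.6109 [485.8 193.2]
40 [-0.0279  0.0827  0.    ] 0.6981 [490.8 203.2]
45 [-0.0354  0.091   0.    ] 0.7854 [496.7 212.7]
50 [-0.0435  0.0987  0.    ] 0.8727 [503.4 221.6]
55 [-0.0523  0.1056  0.    ] 0.9599 [510.8 230. ]
60 [-0.0616  0.1117  0.    ] 1.0472 [519.  237.6]
```

```bash
python3 -m pendant '[[[0.0003,0.0055,0],[0,0,0.0436],0.015],[[0.0005,0.0111,0],[0,0,0.0873],0.015],[[-0.0008,0.0222,0],[0,0,0.1745],0.015],[[-0.003,0.0332,0],[0,0,0.2618],0.015],[[-0.0063,0.0439,0],[0,0,0.3491],0.015],[[-0.0104,0.0542,0],[0,0,0.4363],0.015],[[-0.0154,0.0642,0],[0,0,0.5236],0.015],[[-0.0213,0.0737,0],[0,0,0.6109],0.015],[[-0.0246,0.0782,0],[0,0,0.6545],0.015],[[-0.0246,0.0782,0],[0,0,0.6545],0.015]]'
cat > sw.py <<'E'
from h import *
C=np.array([602.4,140.5]); o=get_obs(); p=o['tool_pos']; R0=Ro.from_euler('xyz',o['tcp_rot'])
print(p,o['contact_force'],o['moment'],o['grip_width'])
d=p[:2]-C; a0=np.degrees(np.arctan2(d[1],d[0])); print('r',np.hypot(*d),'ang',a0,'yaw',np.degrees(o['tcp_rot'][2])%360)
for a in (140,142,143,144,144.9,146,147):
    q=C+128*np.array([np.cos(np.radians(a)),np.sin(np.radians(a))])
    print(a,(R0.inv().apply([*(q-p[:2]),0])/1000).round(4),np.radians(a0-a).round(4),q.round(1))
E
python3 sw.py
```

```text
time: 3.8
tool_pos: [489.3, 198.4, 255.7]
tcp_rot: [3.141, 0.002, 2.658]
contact_force: [6.9, -4.5, -11.6]
grip_width: 25.6
[489.25393019 198.43984075 255.71098029] [  6.93560084  -4.49410955 -11.58588904] [-0.61677236 -1.28415855 -0.03489671] 25.624574388943984
r 127.11828452345542 ang 152.88392151247396 yaw 152.26971304807054
140 [-0.002   0.0286  0.    ] 0.2249 [504.3 222.8]
142 [-0.0012  0.0242  0.    ] 0.19 [501.5 219.3]
143 [-0.0008  0.022   0.    ] 0.1725 [500.2 217.5]
144 [-0.0004  0.0198  0.    ] 0.1551 [498.8 215.7]
144.9 [-0.0002  0.0178  0.    ] 0.1393 [497.7 214.1]
146 [0.0001 0.0153 0.    ] 0.1201 [496.3 212.1]
147 [0.0003 0.0131 0.    ] 0.1027 [495.1 210.2]
```

```bash
python3 -m pendant '[[[-0.001,0.006,0],[0,0,0.046],0.015],[[-0.0015,0.012,0],[0,0,0.093],0.015],[[-0.0015,0.0176,0],[0,0,0.131],0.015],[[-0.0015,0.0176,0],[0,0,0.131],0.015],[[-0.0015,0.0176,0],[0,0,0.131],0.015]]'
python3 sw.py
python3 - <<'E'
from h import *
c=snap('side'); T=snap('top')
cv2.imwrite('pics/a2.png',np.hstack([cv2.resize(c['color'][130:220,195:295,::-1],(400,360),interpolation=3),cv2.resize(T['color'][175:265,160:260,::-1],(400,360),interpolation=3)]))
E
```

```text
time: 4.22
tool_pos: [498.1, 212.5, 255.3]
tcp_rot: [-3.14, 0.001, 2.528]
contact_force: [5.5, -3.9, -11.4]
grip_width: 25.4
[498.06049935 212.47274729 255.2974703 ] [  5.53625765  -3.8695867  -11.38457246] [-0.56803846 -0.94874     0.01661116] 25.435947840371707
r 126.75491212755632 ang 145.4023265359767 yaw 144.86422844815579
140 [ 0.0008  0.012  -0.    ] 0.0943 [504.3 222.8]
142 [ 0.0011  0.0076 -0.    ] 0.0594 [501.5 219.3]
143 [ 0.0012  0.0054 -0.    ] 0.0419 [500.2 217.5]
144 [ 0.0012  0.0031 -0.    ] 0.0245 [498.8 215.7]
144.9 [ 0.0013  0.0011 -0.    ] 0.0088 [497.7 214.1]
146 [ 0.0012 -0.0013  0.    ] -0.0104 [496.3 212.1]
147 [ 0.0012 -0.0036  0.    ] -0.0279 [495.1 210.2]
```

View pics/a2.png

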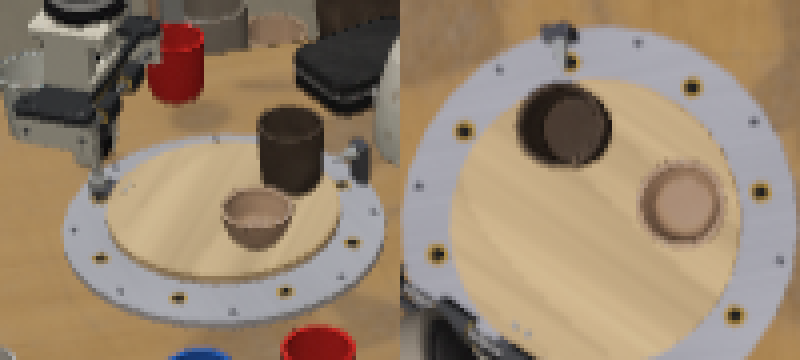

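The picture shows the wheel turned, with the pot at the pointer (565,125) and the bowl on the right (680,200), both upright. The measured turn is 45.2°, so I lower the plunger.

```bash
python3 -m pendant '[[[0,0.0005,0.004],[0,0,0.002],0.015],[[0,0.0005,0.008],[0,0,0.002],0.015],[[0,0.0005,0.011],[0,0,0.002],0.015],[[0,0.0005,0.011],[0,0,0.002],0.015]]'; python3 sw.py | head -3
```

```text
time: 4.65
tool_pos: [498.2, 212.6, 244.2]
tcp_rot: [-3.14, 0.001, 2.526]
contact_force: [4.6, -4.1, -7.1]
grip_width: 25.2
[498.24344654 212.64131062 244.17775947] [ 4.5874864  -4.11220267 -7.07459712] [-0.59238804 -0.78322369  0.00808139] 25.21033096522239
r 126.70026175196588 ang 145.29260378465574 yaw 144.74186974846853
140 [ 0.0009  0.0118 -0.    ] 0.0924 [504.3 222.8]
```

Still 7 N of spring pull at 1 mm above home, so the pin has entered the hole. Release, then rise.

```bash
python3 -m pendant '[[[0,0,0],[0,0,0],0.03],[[0,0,0],[0,0,0],0.05],[[0,0,0],[0,0,0],0.06],[[0,0,0],[0,0,0],0.06],[[0,0,-0.02],[0,0,0],0.06],[[0,0,-0.06],[0,0,0],0.06],[[0,0,-0.1],[0,0,0],0.06],[[0,0,-0.14],[0,0,0],0.06],[[0,0,-0.17],[0,0,0],0.09],[[0,0,-0.17],[0,0,0],0.09]]'
python3 - <<'E'
from h import *
import pickle
np.set_printoptions(precision=1,suppress=True)
S=snap('side'); T=snap('top'); pickle.dump((S,T),open('c1.pkl','wb'))
print(get_obs()['tool_pos'])
C=np.array([602.4,140.5])
for a in (144.2,144.9,145.6):
  print(proj(S,[*(C+128*np.array([np.cos(np.radians(a)),np.sin(np.radians(a))])),81]))
cv2.imwrite('pics/a3.png',np.hstack([cv2.resize(S['color'][130:220,195:295,::-1],(400,360),interpolation=3),cv2.resize(T['color'][185:275,160:260,::-1],(400,360),interpolation=3)]))
k=blob(S,(208,160,228,185),lambda im:im.max(2)<70); print(k[0],k[1])
E
```

```text
time: 5.48
tool_pos: [498.3, 213.9, 422.4]
tcp_rot: [3.132, 0.008, 2.527]
contact_force: [1.0, -0.3, 0.2]
grip_width: 69.3
[497.6 213.6 416.4]
[[218.7 167.3]]
[[218.5 167.5]]
[[218.3 167.7]]
[218.7 168.5] [216 165   7   8  46]
```

View pics/a3.png

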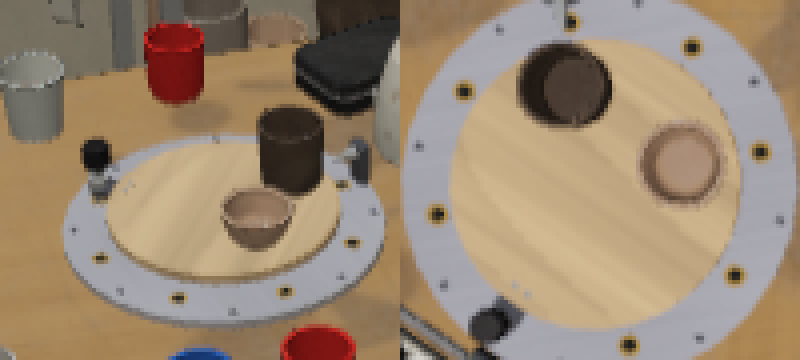

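The picture shows the knob seated at (97,155) with its stem low, so it is home (same pixel offset from the prediction as at the start), and the pot at the pointer. Next I measure the pot and the board.

```bash
python3 - <<'E'
from h import *
import pickle
np.set_printoptions(precision=1,suppress=True)
S,T=pickle.load(open('c1.pkl','rb'))
print('rim tri',tri(T,(200.1,205.9),S,(267.5,160.5)),'onz',onz(T,(200.1,205.9),120))
dark=lambda im:im.max(2)<75
a=blob(T,(186,192,216,220),dark);b=blob(S,(255,150,280,182),dark)
print(a[0],a[1],b[0],b[1],tri(T,a[0],S,b[0]))
C=np.array([602.4,140.5]);e=[*(C+72*np.array([np.cos(np.radians(9.9)),np.sin(np.radians(9.9))])),85]
print('exp',e,proj(T,e),proj(S,e))
for q in[(328,199),(447,210),(439,294),(321,281)]: print('board',onz(T,q,10))
k=onz(T,(426,269),60); print('grey',k)
print('board side pts',[onz(S,q,10) for q in[(231,255),(319,249),(336,339),(243,345)]])
print('grey tri',tri(T,(426,269),S,(271,316)))
print('red,blue',onz(T,(293,226),60),onz(T,(293,260),60),'wood',onz(T,(423,222),10), 'side wood',onz(S,(319,316),10))
E
```

```text
rim tri (array([674.2, 152.3, 115. ]), np.float64(2.507195024174496)) onz [672.7 151.7 120. ]
[200.  205.5] [190 196  23  20 280] [267.5 166.8] [260 157  16  22 304] (array([676.9, 159.6,  81.4]), np.float64(0.8474170337401368))
exp [np.float64(673.3278714831437), np.float64(152.8788952201175), 85] [[202.  206.4]] [[267.  167.1]]
board [ 696.9 -234.1   10. ]
board [ 657.1 -612.4   10. ]
board [ 392.8 -577.6   10. ]
board [ 438.1 -207.    10. ]
grey [ 476.6 -520.3   60. ]
board side pts [array([ 440. , -201.6,   10. ]), array([ 724.7, -265.2,   10. ]), array([ 633.6, -622.1,   10. ]), array([ 384.9, -560.5,   10. ])]
grey tri (array([ 476.5, -523. ,   53.3]), np.float64(1.1705223088809886))
red,blue [ 611.8 -119.2   60. ] [ 508.8 -117.7   60. ] wood [ 619.9 -534.7   10. ] side wood [ 619.1 -531.5   10. ]
```

```bash
python3 -c "
from h import *
go([673,152.5,340],3.316)"
```

```text
shift [-0.1783  0.0511  0.0768] turn [ 0.0016  0.0028 -0.7894]
```

```bash
python3 -m pendant '[[[-0.1783,0.0511,0],[0.0016,0.0028,-0.7894],0.09],[[-0.1783,0.0511,0],[0.0016,0.0028,-0.7894],0.09],[[-0.1783,0.0511,0],[0.0016,0.0028,-0.7894],0.09],[[-0.1783,0.0511,0],[0.0016,0.0028,-0.7894],0.09],[[-0.1783,0.0511,0.04],[0.0016,0.0028,-0.7894],0.09],[[-0.1783,0.0511,0.0768],[0.0016,0.0028,-0.7894],0.09],[[-0.1783,0.0511,0.0768],[0.0016,0.0028,-0.7894],0.09],[[-0.1783,0.0511,0.0768],[0.0016,0.0028,-0.7894],0.09],[[-0.1783,0.0511,0.0768],[0.0016,0.0028,-0.7894],0.09],[[-0.1783,0.0511,0.0768],[0.0016,0.0028,-0.7894],0.09]]'
python3 - <<'E'
from h import *
go([673,152.5,251],3.316)
S=snap('side'); cv2.imwrite('pics/a4.png',cv2.resize(S['color'][110:210,200:320,::-1],(600,500),interpolation=3))
E
```

```text
time: 6.42
tool_pos: [673.1, 152.6, 339.0]
tcp_rot: [-3.141, -0.002, -2.969]
contact_force: [-0.2, -0.7, 0.7]
grip_width: 90.1
shift [-0.    -0.     0.088] turn [-0.0004 -0.0015 -0.0015]
```

View pics/a4.png

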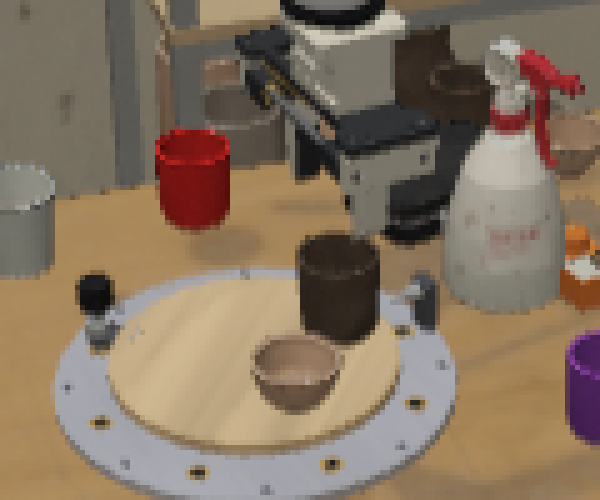

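The open fingers sit above the pot (340,290), one each side; the bowl (297,370), pointer (425,300) and bottle are clear. Descend and grip.

```bash
python3 -m pendant '[[[0,0,0.025],[0,0,0],0.09],[[0,0,0.05],[0,0,0],0.09],[[0,0,0.075],[0,0,0],0.09],[[0,0,0.088],[0,0,0],0.09],[[0,0,0.088],[0,0,0],0.075],[[0,0,0.088],[0,0,0],0.065],[[0,0,0.088],[0,0,0],0.055],[[0,0,0.088],[0,0,0],0.055],[[0,0,0.088],[0,0,0],0.055],[[0,0,0.088],[0,0,0],0.055]]'
```

```text
time: 7.3
tool_pos: [673.2, 152.4, 252.2]
tcp_rot: [-3.141, 0.0, -2.967]
contact_force: [0.0, 1.0, 5.7]
grip_width: 62.4
```

```bash
python3 -m pendant '[[[0,0,-0.005],[0,0,0],0.055],[[0,0,-0.015],[0,0,0],0.055],[[0,0,-0.035],[0,0,0],0.055],[[0,0,-0.065],[0,0,0],0.055],[[0,0,-0.095],[0,0,0],0.055],[[0,0,-0.12],[0,0,0],0.055],[[0,0,-0.12],[0,0,0],0.055],[[0,0,-0.12],[0,0,0],0.055]]'
python3 -c "
from h import *
print(get_obs()['contact_force'])
go([550,-320,372],3.316)"
```

```text
time: 7.97
tool_pos: [673.1, 152.3, 372.2]
tcp_rot: [-3.141, 0.0, -2.968]
contact_force: [0.1, -0.0, -2.4]
grip_width: 62.3
[ 0.08502928 -0.01907374 -2.37054821]
shift [ 2.031e-01 -4.438e-01  4.000e-04] turn [-0.0006  0.0005 -0.0003]
```

```bash
python3 -m pendant '[[[0.006,-0.0133,0],[0,0,0],0.055],[[0.016,-0.0355,0],[0,0,0],0.055],[[0.028,-0.0621,0],[0,0,0],0.055],[[0.041,-0.0888,0],[0,0,0],0.055],[[0.053,-0.1154,0],[0,0,0],0.055],[[0.065,-0.142,0],[0,0,0],0.055],[[0.077,-0.1687,0],[0,0,0],0.055],[[0.089,-0.1953,0],[0,0,0],0.055],[[0.1,-0.2175,0],[0,0,0],0.055],[[0.11,-0.24,0],[0,0,0],0.055]]'
python3 -m pendant '[[[0.012,-0.0266,0],[0,0,0],0.055],[[0.024,-0.0532,0],[0,0,0],0.055],[[0.037,-0.08,0],[0,0,0],0.055],[[0.049,-0.1065,0],[0,0,0],0.055],[[0.061,-0.133,0],[0,0,0],0.055],[[0.073,-0.16,0],[0,0,0],0.055],[[0.083,-0.182,0],[0,0,0],0.055],[[0.09,-0.197,0],[0,0,0],0.055],[[0.093,-0.204,0],[0,0,0],0.055],[[0.093,-0.204,0],[0,0,0],0.055]]'
python3 - <<'E'
from h import *
go([550,-320,212],3.316); o=get_obs(); print(o['contact_force'])
S=snap('side'); cv2.imwrite('pics/a5.png',S['color'][100:400,150:450,::-1])
E
```

```text
time: 8.8
tool_pos: [604.8, -105.2, 368.4]
tcp_rot: [3.14, -0.007, -2.968]
contact_force: [0.5, 0.5, -2.1]
grip_width: 62.8
time: 9.63
tool_pos: [549.2, -321.6, 369.6]
tcp_rot: [3.14, -0.005, -2.97]
contact_force: [0.6, 1.0, -2.0]
grip_width: 62.7
shift [-0.0018  0.0012  0.1576] turn [ 0.0012 -0.0047 -0.0026]
[ 0.60648399  1.00886435 -2.02435992]
```

View pics/a5.png

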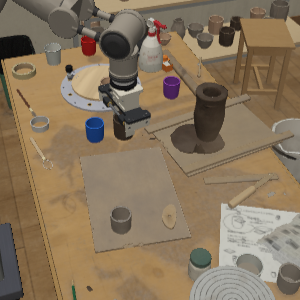

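Pot is held upright at (125,125) in the crop, over the near part of the board. Descend.

```bash
python3 -m pendant '[[[-0.0018,0.0012,0.02],[0,-0.004,0],0.055],[[-0.0018,0.0012,0.045],[0,-0.004,0],0.055],[[-0.0018,0.0012,0.07],[0,-0.004,0],0.055],[[-0.0018,0.0012,0.095],[0,-0.004,0],0.055],[[-0.0018,0.0012,0.115],[0,-0.004,0],0.055],[[-0.0018,0.0012,0.13],[0,-0.004,0],0.055],[[-0.0018,0.0012,0.14],[0,-0.004,0],0.055],[[-0.0018,0.0012,0.147],[0,-0.004,0],0.055],[[-0.0018,0.0012,0.15],[0,-0.004,0],0.055],[[-0.0018,0.0012,0.15],[0,-0.004,0],0.055]]'
```

```text
time: 10.52
tool_pos: [551.5, -318.2, 220.9]
tcp_rot: [-3.141, 0.001, -2.967]
contact_force: [0.8, 0.2, -0.8]
grip_width: 62.3
```

```bash
python3 -m pendant '[[[0,0,0.002],[0,0,0],0.055],[[0,0,0.004],[0,0,0],0.055],[[0,0,0.006],[0,0,0],0.055],[[0,0,0.007],[0,0,0],0.055],[[0,0,0.007],[0,0,0],0.055],[[0,0,0.007],[0,0,0],0.055]]'; python3 -m pendant '[[[0,0,0.0005],[0,0,0],0.055],[[0,0,0.001],[0,0,0],0.055],[[0,0,0.001],[0,0,0],0.055]]'
```

```text
time: 11.02
tool_pos: [551.2, -318.8, 214.0]
tcp_rot: [-3.141, 0.001, -2.968]
contact_force: [0.0, 0.4, -1.4]
grip_width: 62.6
time: 11.27
tool_pos: [551.2, -318.8, 212.9]
tcp_rot: [-3.141, 0.001, -2.968]
contact_force: [0.5, 0.5, -1.6]
grip_width: 62.6
```

```bash
python3 -m pendant '[[[0,0,0.0005],[0,0,0],0.055],[[0,0,0.001],[0,0,0],0.055],[[0,0,0.001],[0,0,0],0.055]]'; python3 -m pendant '[[[0,0,0.0005],[0,0,0],0.055],[[0,0,0.0007],[0,0,0],0.055],[[0,0,0.0007],[0,0,0],0.055]]'
```

```text
time: 11.52
tool_pos: [551.3, -318.7, 212.0]
tcp_rot: [-3.141, 0.001, -2.967]
contact_force: [1.1, 0.0, -1.8]
grip_width: 62.8
time: 11.77
tool_pos: [551.4, -318.7, 212.0]
tcp_rot: [-3.141, 0.002, -2.967]
contact_force: [-0.5, 1.7, 4.8]
grip_width: 62.6
```

Contact (force −1.8 → +4.8 N). Open slowly, rise, move aside.

```bash
python3 -m pendant '[[[0,0,0],[0,0,0],0.066],[[0,0,0],[0,0,0],0.075],[[0,0,0],[0,0,0],0.09],[[0,0,0],[0,0,0],0.09],[[0,0,0],[0,0,0],0.09],[[0,0,-0.015],[0,0,0],0.09],[[0,0,-0.045],[0,0,0],0.09],[[0,0,-0.08],[0,0,0],0.09],[[0,0,-0.12],[0,0,0],0.09],[[0,0,-0.16],[0,0,0],0.09]]'
python3 -m pendant '[[[0.04,0,-0.02],[0,0,0],0.09],[[0.08,0.03,-0.03],[0,0,0],0.09],[[0.11,0.06,-0.03],[0,0,0],0.09],[[0.14,0.09,-0.03],[0,0,0],0.09],[[0.14,0.13,-0.03],[0,0,0],0.09],[[0.14,0.16,-0.03],[0,0,0],0.09],[[0.14,0.16,-0.03],[0,0,0],0.09],[[0.14,0.16,-0.03],[0,0,0],0.09],[[0.14,0.16,-0.03],[0,0,0],0.09]]'
python3 - <<'E'
from h import *
S=snap('side');T=snap('top')
a=T['color'][170:300,150:460,::-1]; b=S['color'][130:350,190:350,::-1]
a=cv2.resize(a,(480,201),interpolation=3); b=cv2.resize(b,(320,440),interpolation=3)
cv2.imwrite('pics/a6.png',np.hstack([cv2.copyMakeBorder(a,0,239,0,0,0),b]))
np.set_printoptions(precision=1,suppress=True)
k=blob(S,(208,160,228,185),lambda im:im.max(2)<70); print('knob',k[0],k[1])
p=[551.4,-318.7,45]; print('pot exp',proj(S,p),proj(T,p))
E
```

```text
time: 12.6
tool_pos: [550.8, -318.6, 372.4]
tcp_rot: [3.141, -0.0, -2.968]
contact_force: [1.5, -1.1, -0.0]
grip_width: 89.7
time: 13.35
tool_pos: [385.8, -185.6, 401.5]
tcp_rot: [-3.14, 0.002, -2.967]
contact_force: [1.2, -0.5, 0.1]
grip_width: 89.7
knob [218.3 183.5] [211 182  16   3  27]
pot exp [[274.2 263.5]] [[357.9 244.9]]
```

View pics/a6.png

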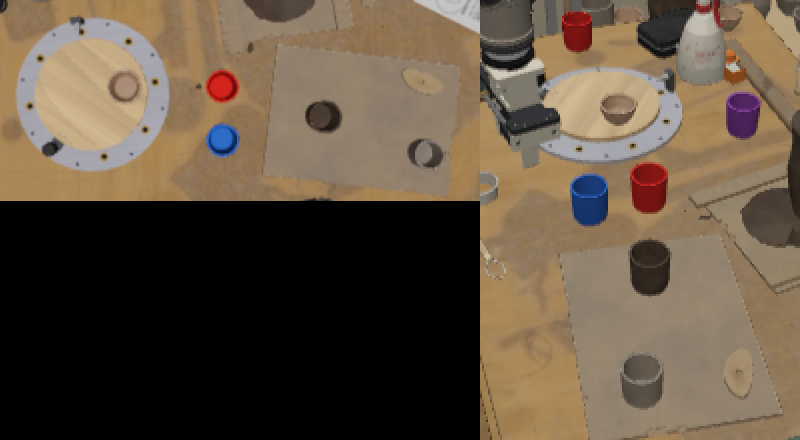

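The tall pot stands upright on the board, in the top part at (322,117) and in the side part at (650,265). It is clear of the grey pot. The bowl is on the wheel at (125,87), and the arm is free. The gripper hid the knob in the side view, so I compare the top views before handing in.

```bash
python3 - <<'E'
from h import *
import pickle
from plant import close_job
T0=pickle.load(open('c1.pkl','rb'))[1]; T=snap('top')
for c in(T0,T): print(blob(c,(176,258,191,274),lambda im:im.max(2)<70)[0])
print(get_obs()['contact_force'],get_obs()['time']); print(close_job())
E
```

```text
[182.359375 265.71875 ]
[182.30769231 265.56923077]
[-0.89925344 -0.50145796 -0.5657846 ] 13.5
the job is handed in; nothing more can be done
None
```

The job is done and handed in at about 13.5 s. I pulled the plunger up, swung the wheel 45° clockwise and let the plunger drop into the next hole. I then lifted the tall pot off and stood it on the board, about 210 mm from the grey pot.

**Plunger and wheel:**
- **Pin in the hole:** before release the plunger was about 1 mm above home and the spring was still pulling about 7 N.
- **Knob height:** after release the knob's position in the side view matched its home height.
- **Wheel still locked:** in the top view the knob had not moved (within 0.2 px) after the pot was taken off.

**Pots:** the final picture shows the tall pot upright on the board and the low bowl standing on the wheel. The arm is clear of everything.

**Disagreements and gaps:**
- **Plate centre:** the side-view estimate was poor (14 mm high instead of 30, and about 20 mm off sideways), so I used the centre fitted from the holes in the top view.
- **Tall pot position:** one colour-blob measurement disagreed with its rim and the geometry by about 7 mm, so I went by the rim. The grasp closed at 62.4 mm, close to the 63 mm given.
- **Knob at the end:** the gripper hid it in the last side view, so the final check of it is from the top view only.

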